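Transfer the oiled finials to the fitting rack in reverse order

TASK

The four turned finials in the drying row (grey stand blocks) are dry: move them all to the empty pale fitting rack in reverse order, so that the one leftmost in the drying row ends up in the rightmost well, the next in the next well, and so on. Stand each upright with its foot flat in its own well, keep them upright all the way, and leave them all released and still.

Things in the scene. Friction and masses are not known exactly. Their poses are not given: they have to be found in the camera images.
- rack: fitting rack: pale wooden board fixed on the bench, 80 (own x) x 320 (own y) x 22 mm. Origin: centre of its underside, z up. Four round wells, 53 mm wide, 6 mm deep, empty at first, at own y -112.5, -37.5, 37.5, 112.5 mm, own x 0; floors 16 mm above the origin. Own y lies within 0.15 rad of world y (left). It may be the row nearer to or farther from the robot.
- finial_ball: loose round ball finial, 62 mm tall, ball 44 mm across, turned in dark brown wood, 40 to 100 g. Stands on a flat round foot 38 mm wide, 7 mm thick, in the well of one stand block. Origin: centre of the foot's underside; z up its axis. Grip from above by the ball, with a 44 mm wide straight band from 34 to 46 mm above the origin (middle 40 mm up).
- finial_acorn: loose acorn finial, 76 mm tall, a 40 mm wide cup with a pointed nut on top, turned in dark brown wood, 40 to 100 g. Stands on a flat round foot 38 mm wide, 7 mm thick, in the well of one stand block. Origin: centre of the foot's underside; z up its axis. Grip from above by the cup: a straight 40 mm wide band from 26 to 50 mm above the origin (middle 38 mm up).
- finial_urn: loose urn finial, 84 mm tall, a vase with a wider lid disc (43 mm, at 66 to 70 mm) and a small knob, turned in dark brown wood, 40 to 100 g. Stands on a flat round foot 38 mm wide, 7 mm thick, in the well of one stand block. Origin: centre of the foot's underside; z up its axis. Grip from above by the vase: a straight 38 mm wide band from 36 to 56 mm above the origin (middle 46 mm up).
- finial_spire: loose spire finial, 92 mm tall, a slim 30 mm barrel on a thin stem, with a thin point on top, turned in dark brown wood, 40 to 100 g. Stands on a flat round foot 38 mm wide, 7 mm thick, in the well of one stand block. Origin: centre of the foot's underside; z up its axis. Grip from above by the barrel: a straight 30 mm wide band from 40 to 62 mm above the origin (middle 51 mm up).
- stand_a: stand block of the drying row: grey, 66 x 66 x 16 mm, fixed on a thin steel tray; a finial (any of the four) stands at first in its round well, 53 mm wide, 6 mm deep. Origin: centre of its underside, 6 mm over the bench; well floor 10 mm above it; own y along the row. Four in a row, 75 mm apart, within 0.15 rad of world y, 110 mm or more from the rack's wells; never moves.
- stand_b: stand block of the drying row: grey, 66 x 66 x 16 mm, fixed on a thin steel tray; a finial (any of the four) stands at first in its round well, 53 mm wide, 6 mm deep. Origin: centre of its underside, 6 mm over the bench; well floor 10 mm above it; own y along the row. Four in a row, 75 mm apart, within 0.15 rad of world y, 110 mm or more from the rack's wells; never moves.
- stand_c: stand block of the drying row: grey, 66 x 66 x 16 mm, fixed on a thin steel tray; a finial (any of the four) stands at first in its round well, 53 mm wide, 6 mm deep. Origin: centre of its underside, 6 mm over the bench; well floor 10 mm above it; own y along the row. Four in a row, 75 mm apart, within 0.15 rad of world y, 110 mm or more from the rack's wells; never moves.
- stand_d: stand block of the drying row: grey, 66 x 66 x 16 mm, fixed on a thin steel tray; a finial (any of the four) stands at first in its round well, 53 mm wide, 6 mm deep. Origin: centre of its underside, 6 mm over the bench; well floor 10 mm above it; own y along the row. Four in a row, 75 mm apart, within 0.15 rad of world y, 110 mm or more from the rack's wells; never moves.
Things that resemble listed ones, but are neither listed nor needed, are in the scene too. Leave any blue or yellow look-alike of the finial_urn alone.

How it is judged:
By the outcome, as a careful person would: the job done as asked, in the order asked, and still so for the second after the job is handed in, with the robot touching nothing.
It also fails if it takes over 99 s, if anything falls off the work surface, if the arm or the gripper's body presses on something with over 40 N, if the wrist force passes 120 N, or if a joint passes its speed limit or range.

ROBOT

A 6-joint arm with a two-finger parallel gripper is mounted at the origin on the work surface. World frame = base frame: x ahead of the robot, y to its left, z up, the work surface at z = 0. Lengths are in mm, angles in rad, forces in N, time in s.
With the tool pointing down it reaches from about 350 to 775 mm from the base axis. Payload 7.3 kg.
Tool frame: the origin (TCP) lies at the very end of the fingers, on their centre line; the grasp point (between the pads) lies 19 mm behind it; z points along the fingers, y is the line along which they close (so a half turn about z gives the same grasp; the last joint's range is limited). The gripper opens to 92 mm and grips with 3 to 60 N. Pads are 19 mm wide; open, the fingers measure 130 mm over their backs; the gripper's body (75 mm by 190 mm) begins 47 mm behind the grasp point.
Start: joints at [-1.483, 0.342, 1.524, -0, 1.275, -0.146], TCP at [121.651, -510.731, 226.741] pointing down, gripper open.
Joint ranges: [-2.53, 2.53], [-0.77, 2.02], [0.04, 2.7], [-1, 4.14], [0.28, 2.66], [-3.11, 3.11]. Speed limits (rad/s): [2.57, 2.57, 3.14, 3.14, 3.14, 3.14].

INTERFACE

Orientations are given as [roll, pitch, yaw] about the fixed x, y, z axes, in that order (R = Rz(yaw) Ry(pitch) Rx(roll)).
In Python, from plant import * gives the robot as it stands.
- The arm moves only by the tool arm_command, never from a script. Its arguments are lists of equal length, an entry for each row: "gripper": the finger opening in mm, from 0 to 91.8; "dp": the shift along the tool's x, y, z in units of 25 mm (1.0 is 25 mm), a list of three; "twist": the turn about the tool's z in units of 5 degrees (1.0 is 5 degrees). A call has exactly 5 rows; each row shifts and turns the commanded pose from where the row before left it, along the tool's axes as they then stand; what a row does not reach is not made up. A row lasts 1/8 s, in which the tool goes at most 62.5 mm and 10.7 degrees, less where a joint would pass 70% of its speed; a pose out of reach is approached as far as the arm can. A call is refused whole if a number of a shift passes 1 or a number of a turn 1, either way. A call with a gripper value outside its range is refused whole. The fingers move at their own pace and stop on an object; the grip force is fixed at half the most. Time passes only in rows, so rows that do not move let the fingers close, or fill a call up. It gives the time, the measured TCP pose, the force, the opening and the grip force at its end, in the units of the state.
- get_obs(): the state, without advancing time (a new reading comes with each control period).
- capture(name): name is "scene" or "top"; returns the picture (384x512x3 uint8, red, green, blue); there is no depth.
- get_calibration(name): a dict with "mtx" (3x3 intrinsics, pixels), "position" and "attitude" of the camera in the world. Camera axes: x right, y down, z forward; pixel columns grow to the right and rows downward; lengths in mm; the calibration is good to about 2 mm. A picture is of the moment at which its call begins. get_calibration takes no time and is no camera call.
- close_job(): hands the job in; it is judged then, once.
The state is a dict: "time": time; "joint_positions": joint angles; "dq": joint speeds; "tau": joint torques, N m; "tool_pos": TCP position; "tcp_rot": TCP orientation; "contact_force": force on the tool from outside, world axes, zero at the start; "moment": the same for the moment, N m; "grip_width": finger opening in mm; "finger_force": force on a finger pad.
Only numpy, scipy, OpenCV 4.12 (cv2) and the standard library are available. Lean on these libraries where they do the work, as an engineer would, in place of code of your own. Each camera call takes 0.05 s, during which the arm holds its last target. There are 200 camera calls.

## Working session

There is one attempt and no reset: what is moved stays moved. The work goes in short steps, Python scripts to look and compute and a tool call to move; the robot and the scene stay as the last step left them, time stands still between calls to the robot, and variables do not carry over. Pictures are saved under pics/ and viewed, at most 14 in all, crops included, and the job is handed in when it is done.

Besides the shell and the picture viewer there is one more tool, called after ">>>" as name(argument=value, ...), one argument or row to a line, values as JSON. arm_command: Moves the arm, as the interface text tells. Its arguments: {"type":"object","properties":{"gripper":{"type":"array"},"dp":{"type":"array"},"twist":{"type":"array"}},"required":["gripper","dp","twist"]}

```bash
mkdir -p pics; python3 - <<'E'
from plant import *
import cv2
for n in("scene","top"):
    cv2.imwrite(f"pics/{n}0.png",capture(n)[:,:,::-1]); print(n,get_calibration(n))
o=get_obs();print(o)
E
```

```text
scene {'mtx': array([[415.17367246,   0.        , 254.19777292],
       [  0.        , 415.17367246, 187.25703701],
       [  0.        ,   0.        ,   1.        ]]), 'position': array([963.85742239, 131.56658338, 635.5420283 ]), 'attitude': array([-2.56704515,  0.01498943,  1.94157091])}
top {'mtx': array([[348.62113866,   0.        , 255.41977429],
       [  0.        , 348.62113866, 191.96138754],
       [  0.        ,   0.        ,   1.        ]]), 'position': array([550.92081634,  -9.00499442, 708.11434643]), 'attitude': array([-3.04883167, -0.03400715, -1.5764282 ])}
{'time': 0.1, 'joint_positions': array([-1.48301790e+00,  3.42621510e-01,  1.52490348e+00,  9.42022324e-06,
        1.27540252e+00, -1.45991094e-01]), 'dq': array([-0.00123639,  0.00016515, -0.00236769,  0.00014455,  0.00163193,
        0.00052473]), 'tau': array([ 1.60410560e-03, -4.32005382e+01, -2.44694173e+01,  7.19699822e-02,
        5.26016566e-02, -4.81631332e-05]), 'tool_pos': array([ 121.61175082, -510.35521729,  226.13711671]), 'tcp_rot': array([-3.14027330e+00, -2.03099001e-04,  2.33766640e-01]), 'contact_force': array([-0.3814384 , -0.34805451,  0.16142791]), 'moment': array([ 0.00861591, -0.03963165, -0.03531247]), 'finger_force': 0.0, 'grip_width': 91.89834030741578}
```

View pics/scene0.png

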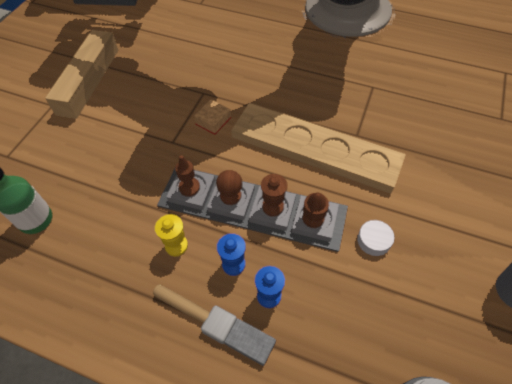

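View pics/top0.png

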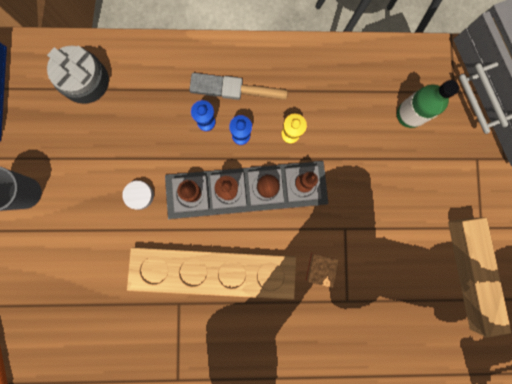

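The scene view shows the spire, ball, urn and acorn left to right at columns 187, 230, 273 and 316. The top view shows the same row mirrored, at row ~187, with world +y to the left. So acorn, urn, ball, spire run left to right, and the rack is nearer the robot at row ~272. I'll zoom in to measure.

```bash
python3 - <<'E'
import cv2
a=cv2.imread("pics/top0.png")[155:305,122:332];cv2.imwrite("pics/top0z.png",cv2.resize(a,None,fx=3.8,fy=3.8,interpolation=cv2.INTER_CUBIC))
a=cv2.convertScaleAbs(cv2.imread("pics/scene0.png")[100:250,155:415],alpha=1.3);cv2.imwrite("pics/scene0z.png",cv2.resize(a,None,fx=3,fy=3,interpolation=cv2.INTER_CUBIC))
E
cat > h.py <<'E'
import numpy as np
from scipy.spatial.transform import Rotation as R
from plant import get_calibration
def cam(n):
    c=get_calibration(n); return c["mtx"],np.array(c["position"]),R.from_euler("xyz",c["attitude"]).as_matrix()
def p2w(n,u,v,z):
    K,p,A=cam(n); d=A@np.linalg.solve(K,[u,v,1.]); return (p+d*(z-p[2])/d[2])[:2]
def w2p(n,P):
    K,p,A=cam(n); q=(np.atleast_2d(P)-p)@A@K.T; return q[:,:2]/q[:,2:]
E
```

```text
(no output)
```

View pics/top0z.png

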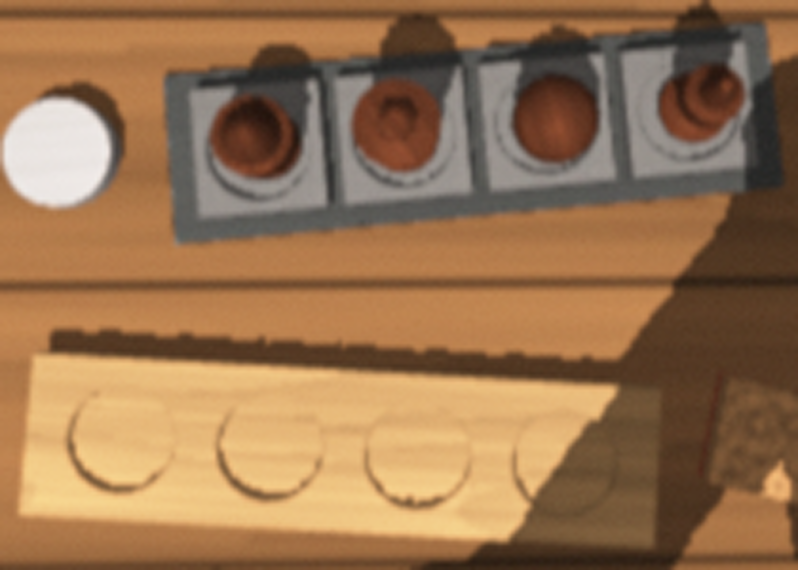

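View pics/scene0z.png

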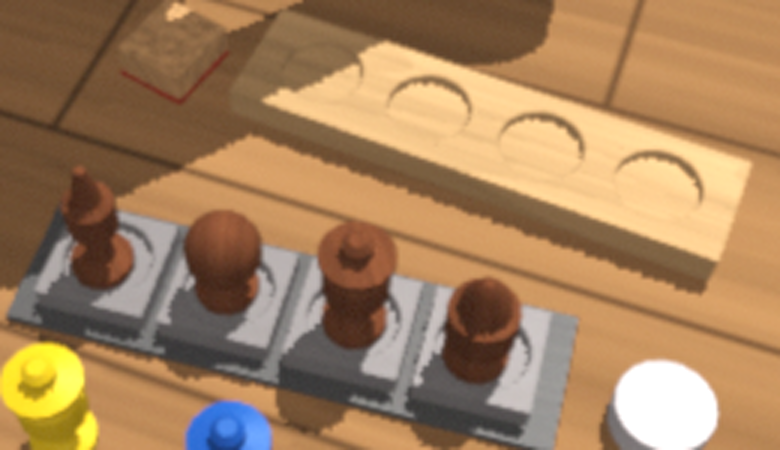

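The top crop gives the rack-top corners at about (35,352), (662,386), (655,548) and (20,515). It also shows the acorn near (250,135), urn knob (398,112), ball (556,118) and spire tip (718,82). The scene crop shows the same four at (487,285), (357,238), (223,248) and (80,170).

```bash
cat > m.py <<'E'
from h import *
T=lambda x,y:(122+(x+.5)/3.8-.5,155+(y+.5)/3.8-.5); S=lambda x,y:(155+(x+.5)/3-.5,100+(y+.5)/3-.5)
r=lambda a:np.round(a,1)
c=np.array([p2w("top",*T(*q),22) for q in[(35,352),(662,386),(655,548),(20,515)]])
cs=np.array([p2w("scene",*S(*q),22) for q in[(718,262),(232,108),(285,12),(750,165)]])
for n,k in(("top",c),("scene",cs)):
    d=(k[0]-k[1]+k[3]-k[2]);print(n,"rack",r(k).tolist(),"ctr",r(k.mean(0)),"yaw",np.arctan2(-d[0],d[1]),"len",np.linalg.norm(d)/2)
print("wells top",[r(p2w("top",*T(*q),22)).tolist() for q in[(121,439),(271,448),(418,458),(565,463)]])
print("wells scene",[r(p2w("scene",*S(*q),22)).tolist() for q in[(659,186),(541,147),(428,109),(320,76)]])
print("stand wells top",[r(p2w("top",*T(*q),22)).tolist() for q in[(259,147),(405,133),(550,120),(693,107)]])
for n,t,s,z in(("acorn",(243,132),(487,285),88),("urn",(398,114),(356,234),99),("ball",(556,118),(223,248),56),("spire",(718,82),(80,172),107)):
    print(n,r(p2w("top",*T(*t),z)),r(p2w("scene",*S(*s),z)))
# feet bottoms silhouettes in scene: foot centre at z=23 (foot top)
for n,s in(("acorn",(476,352)),("urn",(354,315)),("ball",(227,283)),("spire",(103,254))): print(n,"foot",r(p2w("scene",*S(*s),23)))
E
python3 m.py
```

```text
top rack [[508.3, 207.9], [488.5, -110.9], [407.3, -106.0], [427.5, 213.2]] ctr [457.9  51. ] yaw -0.06257081628815905 len 319.68557163271146
scene rack [[509.9, 207.9], [502.2, -103.4], [412.2, -102.6], [432.3, 212.5]] ctr [464.2  53.6] yaw -0.04444276602092557 len 313.527781772374
wells top [[464.5, 163.8], [459.2, 88.5], [453.5, 14.1], [450.2, -60.6]]
wells scene [[467.7, 163.9], [463.7, 89.1], [459.1, 13.9], [457.3, -60.3]]
stand wells top [[612.3, 96.3], [619.4, 21.0], [626.1, -54.5], [632.8, -129.6]]
acorn [613.5  93.7] [614.8  91.4]
urn [620.5  20.9] [615.8  19.7]
ball [623.3 -55.2] [623.  -55.6]
spire [ 634.2 -126.5] [ 635.2 -129.6]
acorn foot [617.9  93.5]
urn foot [619.4  21.7]
ball foot [625.2 -54.5]
spire foot [ 632.6 -131. ]
```

```bash
cat > plan.py <<'E'
import sys,json,numpy as np
from plant import get_obs
# args: x y z ; goes straight to the target, yaw toward pi/2; prints rows
o=get_obs(); p=np.array(o["tool_pos"]); yaw=o["tcp_rot"][2]; t=np.array([float(a) for a in sys.argv[1:4]])
print("t",round(o["time"],2),"p",p.round(1),"rot",np.round(o["tcp_rot"],3),"w",round(o["grip_width"],1),"F",np.round(o["contact_force"],1))
tw=-(np.pi/2-yaw)/np.radians(5); rows=[];d=t-p
n=int(max(np.ceil(np.linalg.norm(d)/24),np.ceil(abs(tw)))) ;n=-(-n//5)*5; k=int(np.ceil(abs(tw))) if abs(tw)>.3 else 0
for i in range(n):
    a=(tw/k if i<k else 0); 
    c,s=np.cos(yaw),np.sin(yaw); w=d/n
    rows.append(([round((c*w[0]+s*w[1])/25,2),round((s*w[0]-c*w[1])/25,2),round(-w[2]/25,2)],round(a,2)))
    yaw-=a*np.radians(5)
for i in range(0,n,5): print(json.dumps([r[0] for r in rows[i:i+5]]),[r[1] for r in rows[i:i+5]])
E
python3 plan.py 634 -128.5 190
```

```text
t 0.1 p [ 121.6 -510.4  226.1] rot [-3.14  -0.     0.234] w 91.9 F [-0.4 -0.3  0.2]
[[0.78, -0.34, 0.05], [0.81, -0.27, 0.05], [0.83, -0.2, 0.05], [0.84, -0.13, 0.05], [0.85, -0.06, 0.05]] [np.float64(-0.96), np.float64(-0.96), np.float64(-0.96), np.float64(-0.96), np.float64(-0.96)]
[[0.85, 0.01, 0.05], [0.85, 0.08, 0.05], [0.84, 0.15, 0.05], [0.82, 0.22, 0.05], [0.8, 0.29, 0.05]] [np.float64(-0.96), np.float64(-0.96), np.float64(-0.96), np.float64(-0.96), np.float64(-0.96)]
[[0.77, 0.35, 0.05], [0.74, 0.42, 0.05], [0.71, 0.48, 0.05], [0.66, 0.54, 0.05], [0.62, 0.59, 0.05]] [np.float64(-0.96), np.float64(-0.96), np.float64(-0.96), np.float64(-0.96), np.float64(-0.96)]
[[0.56, 0.64, 0.05], [0.51, 0.68, 0.05], [0.51, 0.68, 0.05], [0.51, 0.68, 0.05], [0.51, 0.68, 0.05]] [np.float64(-0.96), 0, 0, 0, 0]
[[0.51, 0.68, 0.05], [0.51, 0.68, 0.05], [0.51, 0.68, 0.05], [0.51, 0.68, 0.05], [0.51, 0.68, 0.05]] [0, 0, 0, 0, 0]
[[0.51, 0.68, 0.05], [0.51, 0.68, 0.05], [0.51, 0.68, 0.05], [0.51, 0.68, 0.05], [0.51, 0.68, 0.05]] [0, 0, 0, 0, 0]
```

>>> arm_command(
  gripper=[91.8,91.8,91.8,91.8,91.8],
  dp=[
    [0.78,-0.34,0.05],
    [0.81,-0.27,0.05],
    [0.83,-0.2,0.05],
    [0.84,-0.13,0.05],
    [0.85,-0.06,0.05],
  ],
  twist=[-0.96,-0.96,-0.96,-0.96,-0.96],
)

```text
time: 0.72
tool_pos: [207.5, -446.4, 220.1]
tcp_rot: [-3.141, -0.0, 0.655]
contact_force: [0.3, 0.9, -0.3]
grip_width: 91.8
finger_force: 0.0
```

Tracks as predicted.

>>> arm_command(
  gripper=[91.8,91.8,91.8,91.8,91.8],
  dp=[
    [0.85,0.01,0.05],
    [0.85,0.08,0.05],
    [0.84,0.15,0.05],
    [0.82,0.22,0.05],
    [0.8,0.29,0.05],
  ],
  twist=[-0.96,-0.96,-0.96,-0.96,-0.96],
)

```text
time: 1.35
tool_pos: [292.8, -382.8, 213.9]
tcp_rot: [-3.141, -0.0, 1.074]
contact_force: [-0.4, -0.1, -0.2]
grip_width: 91.8
finger_force: 0.0
```

>>> arm_command(
  gripper=[91.8,91.8,91.8,91.8,91.8],
  dp=[
    [0.77,0.35,0.05],
    [0.74,0.42,0.05],
    [0.71,0.48,0.05],
    [0.66,0.54,0.05],
    [0.62,0.59,0.05],
  ],
  twist=[-0.96,-0.96,-0.96,-0.96,-0.96],
)

```text
time: 1.98
tool_pos: [378.0, -318.9, 207.6]
tcp_rot: [-3.141, -0.0, 1.493]
contact_force: [-0.8, -0.8, -0.5]
grip_width: 91.9
finger_force: 0.0
```

>>> arm_command(
  gripper=[91.8,91.8,91.8,91.8,91.8],
  dp=[
    [0.56,0.64,0.05],
    [0.51,0.68,0.05],
    [0.51,0.68,0.05],
    [0.51,0.68,0.05],
    [0.51,0.68,0.05],
  ],
  twist=[-0.96,0,0,0,0],
)

```text
time: 2.6
tool_pos: [462.9, -255.1, 201.3]
tcp_rot: [-3.141, -0.0, 1.574]
contact_force: [0.2, 0.7, 0.2]
grip_width: 92.0
finger_force: 0.0
```

>>> arm_command(
  gripper=[91.8,91.8,91.8,91.8,91.8],
  dp=[
    [0.51,0.68,0.05],
    [0.51,0.68,0.05],
    [0.51,0.68,0.05],
    [0.51,0.68,0.05],
    [0.51,0.68,0.05],
  ],
  twist=[0,0,0,0,0],
)

```text
time: 3.22
tool_pos: [548.4, -190.8, 195.3]
tcp_rot: [-3.142, 0.0, 1.574]
contact_force: [0.2, 0.0, 0.5]
grip_width: 91.9
finger_force: 0.0
```

>>> arm_command(
  gripper=[91.8,91.8,91.8,91.8,91.8],
  dp=[
    [0.51,0.68,0.05],
    [0.51,0.68,0.05],
    [0.51,0.68,0.05],
    [0.51,0.68,0.05],
    [0.51,0.68,0.05],
  ],
  twist=[0,0,0,0,0],
)

```text
time: 3.85
tool_pos: [633.2, -126.7, 189.0]
tcp_rot: [-3.142, 0.0, 1.574]
contact_force: [0.4, -0.1, 1.1]
grip_width: 91.7
finger_force: 0.0
```

```bash
python3 plan.py 634 -129 49
```

```text
t 3.85 p [ 633.2 -126.7  189. ] rot [-3.142  0.     1.574] w 91.7 F [ 0.4 -0.1  1.1]
[[-0.01, 0.0, 0.56], [-0.01, 0.0, 0.56], [-0.01, 0.0, 0.56], [-0.01, 0.0, 0.56], [-0.01, 0.0, 0.56]] [0, 0, 0, 0, 0]
[[-0.01, 0.0, 0.56], [-0.01, 0.0, 0.56], [-0.01, 0.0, 0.56], [-0.01, 0.0, 0.56], [-0.01, 0.0, 0.56]] [0, 0, 0, 0, 0]
```

>>> arm_command(
  gripper=[91.8,91.8,91.8,80,70],
  dp=[
    [-0.09,0.03,0.9],
    [0,0,1.0],
    [0,0,1.0],
    [0,0,1.0],
    [0,0,1.0],
  ],
  twist=[0,0,0,0,0],
)

```text
time: 4.47
tool_pos: [633.4, -129.3, 65.7]
tcp_rot: [3.142, 0.0, 1.574]
contact_force: [-0.5, -0.2, 0.7]
grip_width: 76.3
finger_force: 0.0
```

>>> arm_command(
  gripper=[60,50,40,36,36],
  dp=[
    [0,0,0.5],
    [0,0,0.2],
    [0,0,0],
    [0,0,0],
    [0,0,0],
  ],
  twist=[0,0,0,0,0],
)

```text
time: 5.1
tool_pos: [633.3, -130.0, 50.0]
tcp_rot: [3.14, 0.001, 1.574]
contact_force: [1.1, -0.4, 0.4]
grip_width: 36.2
finger_force: 0.0
```

```bash
python3 - <<'E'
from plant import *
import cv2
a=capture("scene")[:,:,::-1][80:260,130:390];b=capture("top")[:,:,::-1][140:300,180:340]
cv2.imwrite("pics/g1.png",np.hstack([cv2.resize(a,(520,360)),cv2.resize(b,(270,360))]) if 0 else __import__("numpy").hstack([cv2.resize(a,(520,360)),cv2.resize(b,(270,360))]))
E
```

```text
(no output)
```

View pics/g1.png

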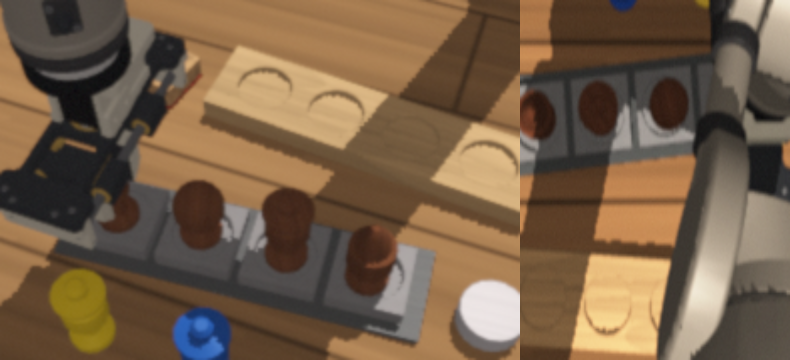

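The spire stands upright between the fingers, with its foot visible at about (120,212) in the picture, so I'll close and lift.

>>> arm_command(
  gripper=[32,29,20,20,20],
  dp=[
    [0,0,0],
    [0,0,0],
    [0,0,0],
    [0,0,0],
    [0,0,0],
  ],
  twist=[0,0,0,0,0],
)

```text
time: 5.82
tool_pos: [632.8, -129.9, 49.3]
tcp_rot: [-3.142, 0.0, 1.574]
contact_force: [-1.3, 1.2, 1.6]
grip_width: 29.5
finger_force: 30.0
```

>>> arm_command(
  gripper=[20,20,20,20,20],
  dp=[
    [0,0,-0.2],
    [0,0,-0.4],
    [0,0,-0.8],
    [0,0,-1.0],
    [0,0,-1.0],
  ],
  twist=[0,0,0,0,0],
)

```text
time: 6.45
tool_pos: [633.0, -129.9, 135.7]
tcp_rot: [3.141, 0.0, 1.574]
contact_force: [-0.7, -0.3, 0.1]
grip_width: 29.4
finger_force: 30.0
```

```bash
python3 plan.py 466 163.5 160
```

```text
t 6.45 p [ 633.  -129.9  135.7] rot [3.141 0.    1.574] w 29.4 F [-0.7 -0.3  0.1]
[[0.78, -0.44, -0.06], [0.78, -0.44, -0.06], [0.78, -0.44, -0.06], [0.78, -0.44, -0.06], [0.78, -0.44, -0.06]] [0, 0, 0, 0, 0]
[[0.78, -0.44, -0.06], [0.78, -0.44, -0.06], [0.78, -0.44, -0.06], [0.78, -0.44, -0.06], [0.78, -0.44, -0.06]] [0, 0, 0, 0, 0]
[[0.78, -0.44, -0.06], [0.78, -0.44, -0.06], [0.78, -0.44, -0.06], [0.78, -0.44, -0.06], [0.78, -0.44, -0.06]] [0, 0, 0, 0, 0]
```

>>> arm_command(
  gripper=[20,20,20,20,20],
  dp=[
    [0.2,-0.4,-0.6],
    [0.5,-0.7,-0.4],
    [0.8,-0.7,0],
    [0.9,-0.7,0],
    [0.9,-0.7,0],
  ],
  twist=[0,0,0,0,0],
)

```text
time: 7.08
tool_pos: [551.1, -46.6, 159.3]
tcp_rot: [-3.141, -0.0, 1.574]
contact_force: [-0.1, 0.6, -0.3]
grip_width: 28.9
finger_force: 30.0
```

>>> arm_command(
  gripper=[20,20,20,20,20],
  dp=[
    [0.9,-0.6,0],
    [0.9,-0.6,0],
    [0.9,-0.6,0],
    [0.9,-0.5,0],
    [0.9,-0.5,0],
  ],
  twist=[0,0,0,0,0],
)

```text
time: 7.7
tool_pos: [480.8, 65.5, 159.3]
tcp_rot: [-3.141, 0.0, 1.574]
contact_force: [0.3, -0.4, -0.9]
grip_width: 28.9
finger_force: 30.0
```

>>> arm_command(
  gripper=[20,20,20,20,20],
  dp=[
    [0.9,-0.4,0],
    [0.9,-0.2,0],
    [0.8,-0.1,0],
    [0.7,0,0],
    [0.6,0,0],
  ],
  twist=[0,0,0,0,0],
)

```text
time: 8.32
tool_pos: [464.1, 162.9, 159.3]
tcp_rot: [3.142, 0.0, 1.574]
contact_force: [-0.2, -1.1, -0.4]
grip_width: 29.4
finger_force: 30.0
```

```bash
python3 plan.py 466 163.5 60
```

```text
t 8.32 p [464.1 162.9 159.3] rot [3.142 0.    1.574] w 29.4 F [-0.2 -1.1 -0.4]
[[0.0, 0.02, 0.79], [0.0, 0.02, 0.79], [0.0, 0.02, 0.79], [0.0, 0.02, 0.79], [0.0, 0.02, 0.79]] [0, 0, 0, 0, 0]
```

>>> arm_command(
  gripper=[20,20,20,20,20],
  dp=[
    [0,0.08,0.5],
    [0,0,1.0],
    [0,0,1.0],
    [0,0,0.8],
    [0,0,0.5],
  ],
  twist=[0,0,0,0,0],
)

```text
time: 8.95
tool_pos: [465.8, 161.4, 62.5]
tcp_rot: [-3.139, 0.001, 1.574]
contact_force: [0.1, -0.0, 0.2]
grip_width: 29.3
finger_force: 30.0
```

```bash
python3 plan.py 466 163.5 50; python3 - <<'E'
from plant import *
import cv2
a=capture("scene")[:,:,::-1][80:230,230:430]
cv2.imwrite("pics/g2.png",cv2.resize(a,(800,600),interpolation=cv2.INTER_CUBIC))
E
```

```text
t 8.95 p [465.8 161.4  62.5] rot [-3.139e+00  1.000e-03  1.574e+00] w 29.3 F [ 0.1 -0.   0.2]
[[0.02, 0.0, 0.1], [0.02, 0.0, 0.1], [0.02, 0.0, 0.1], [0.02, 0.0, 0.1], [0.02, 0.0, 0.1]] [0, 0, 0, 0, 0]
```

View pics/g2.png

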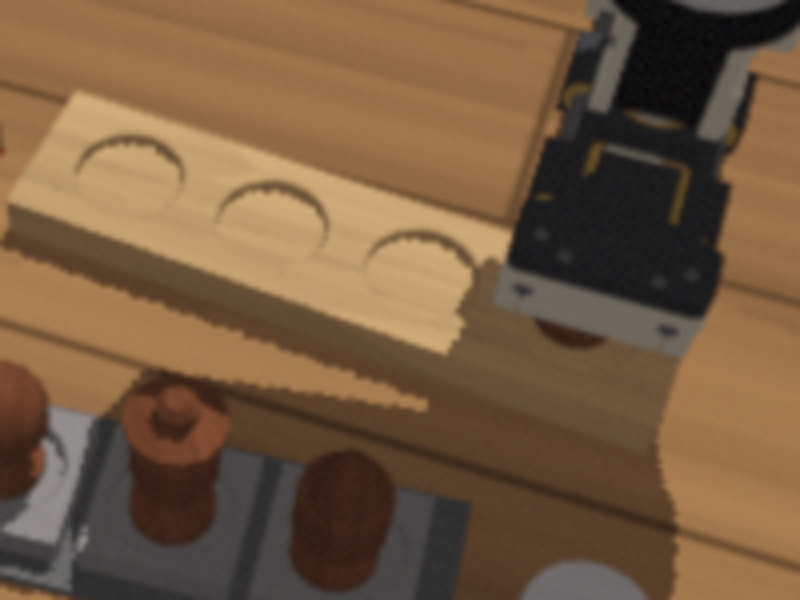

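The spire foot shows under the finger at (571,345), over the left well. Three well rims are centred near (131,178), (272,225) and (419,275).

```bash
python3 - <<'E'
from h import *
C=lambda x,y:(230+(x+.5)/4-.5,80+(y+.5)/4-.5)
print(p2w("scene",*C(571,346),29))
for q in[(131,178),(272,225),(419,275)]: print(p2w("scene",*C(*q),22))
a=np.linspace(0,6.28,60)
for x,y in((466,162),): 
    f=w2p("scene",np.c_[x+19*np.cos(a),y+19*np.sin(a),0*a+29]); i=f[:,1].argmax(); print((f[i]-[230,80])*4)
E
```

```text
[484.34426587 162.44297175]
[454.45096186 -59.20645357]
[458.64701659  14.30544416]
[463.40734436  87.80683916]
[581.89457348 347.51407128]
```

The foot matches the expected centre (~466, 162), so I'll set it down.

>>> arm_command(
  gripper=[20,20,20,20,20],
  dp=[
    [0.06,0,0.2],
    [0,0,0.15],
    [0,0,0.1],
    [0,0,0.05],
    [0,0,0],
  ],
  twist=[0,0,0,0,0],
)

```text
time: 9.62
tool_pos: [466.4, 163.6, 51.8]
tcp_rot: [3.141, 0.0, 1.574]
contact_force: [-0.1, 0.1, -0.9]
grip_width: 29.1
finger_force: 30.0
```

>>> arm_command(
  gripper=[20,20,20,20,20],
  dp=[
    [0,0,0.04],
    [0,0,0.03],
    [0,0,0.02],
    [0,0,0],
    [0,0,0],
  ],
  twist=[0,0,0,0,0],
)

```text
time: 10.25
tool_pos: [466.4, 163.6, 49.4]
tcp_rot: [3.142, 0.0, 1.574]
contact_force: [0.0, 1.1, -1.0]
grip_width: 29.4
finger_force: 30.0
```

>>> arm_command(
  gripper=[20,20,20,20,20],
  dp=[
    [0,0,0.03],
    [0,0,0.02],
    [0,0,0],
    [0,0,0],
    [0,0,0],
  ],
  twist=[0,0,0,0,0],
)

```text
time: 10.88
tool_pos: [466.5, 163.6, 49.2]
tcp_rot: [3.141, 0.0, 1.574]
contact_force: [-3.3, -0.7, 10.2]
grip_width: 29.4
finger_force: 30.0
```

Contact came at the expected height, so I'll release slowly and rise.

>>> arm_command(
  gripper=[31,34,40,55,75],
  dp=[
    [0,0,0],
    [0,0,0],
    [0,0,0],
    [0,0,0],
    [0,0,0],
  ],
  twist=[0,0,0,0,0],
)

```text
time: 11.5
tool_pos: [466.4, 163.6, 48.1]
tcp_rot: [-3.141, 0.0, 1.574]
contact_force: [0.5, -0.1, -0.4]
grip_width: 55.3
finger_force: 0.0
```

>>> arm_command(
  gripper=[88,91.8,91.8,91.8,91.8],
  dp=[
    [0,0,-0.4],
    [0,0,-1.0],
    [0,0,-1.0],
    [0,0,-1.0],
    [0,0,-1.0],
  ],
  twist=[0,0,0,0,0],
)

```text
time: 12.12
tool_pos: [466.4, 163.6, 159.8]
tcp_rot: [3.141, -0.0, 1.574]
contact_force: [-0.0, 0.9, -0.2]
grip_width: 91.7
finger_force: 0.0
```

```bash
python3 plan.py 623.3 -55.3 150
```

```text
t 12.12 p [466.4 163.6 159.8] rot [ 3.141 -0.     1.574] w 91.7 F [-0.   0.9 -0.2]
[[-0.59, 0.42, 0.03], [-0.59, 0.42, 0.03], [-0.59, 0.42, 0.03], [-0.59, 0.42, 0.03], [-0.59, 0.42, 0.03]] [0, 0, 0, 0, 0]
[[-0.59, 0.42, 0.03], [-0.59, 0.42, 0.03], [-0.59, 0.42, 0.03], [-0.59, 0.42, 0.03], [-0.59, 0.42, 0.03]] [0, 0, 0, 0, 0]
[[-0.59, 0.42, 0.03], [-0.59, 0.42, 0.03], [-0.59, 0.42, 0.03], [-0.59, 0.42, 0.03], [-0.59, 0.42, 0.03]] [0, 0, 0, 0, 0]
```

>>> arm_command(
  gripper=[91.8,91.8,91.8,91.8,91.8],
  dp=[
    [-0.85,0.6,0],
    [-0.9,0.6,0],
    [-0.9,0.6,0],
    [-0.9,0.6,0],
    [-0.9,0.6,0],
  ],
  twist=[0,0,0,0,0],
)

```text
time: 12.75
tool_pos: [542.2, 51.8, 159.0]
tcp_rot: [3.141, 0.0, 1.574]
contact_force: [0.2, -0.4, -0.3]
grip_width: 91.9
finger_force: 0.0
```

>>> arm_command(
  gripper=[91.8,91.8,91.8,91.8,91.8],
  dp=[
    [-0.9,0.7,0],
    [-0.9,0.7,0],
    [-0.9,0.7,0],
    [-0.9,0.7,0],
    [-0.7,0.5,0],
  ],
  twist=[0,0,0,0,0],
)

```text
time: 13.38
tool_pos: [625.2, -55.7, 158.9]
tcp_rot: [3.141, 0.0, 1.574]
contact_force: [-0.1, -0.2, 0.3]
grip_width: 92.0
finger_force: 0.0
```

```bash
python3 plan.py 623.3 -55.3 38
```

```text
t 13.38 p [625.2 -55.7 158.9] rot [3.141 0.    1.574] w 92.0 F [-0.1 -0.2  0.3]
[[0.0, -0.01, 0.48], [0.0, -0.01, 0.48], [0.0, -0.01, 0.48], [0.0, -0.01, 0.48], [0.0, -0.01, 0.48]] [0, 0, 0, 0, 0]
[[0.0, -0.01, 0.48], [0.0, -0.01, 0.48], [0.0, -0.01, 0.48], [0.0, -0.01, 0.48], [0.0, -0.01, 0.48]] [0, 0, 0, 0, 0]
```

>>> arm_command(
  gripper=[91.8,91.8,91.8,85,75],
  dp=[
    [0.01,-0.06,0.7],
    [0,0,1.0],
    [0,0,1.0],
    [0,0,1.0],
    [0,0,0.7],
  ],
  twist=[0,0,0,0,0],
)

```text
time: 14.0
tool_pos: [622.9, -54.3, 47.6]
tcp_rot: [-3.141, -0.0, 1.574]
contact_force: [0.4, 0.4, -0.2]
grip_width: 79.2
finger_force: 0.0
```

>>> arm_command(
  gripper=[66,58,52,50,48],
  dp=[
    [0,0,0.3],
    [0,0,0.1],
    [0,0,0.04],
    [0,0,0],
    [0,0,0],
  ],
  twist=[0,0,0,0,0],
)

```text
time: 14.62
tool_pos: [623.4, -54.4, 37.7]
tcp_rot: [3.141, 0.0, 1.574]
contact_force: [0.1, 0.6, -0.3]
grip_width: 48.5
finger_force: 0.0
```

>>> arm_command(
  gripper=[45,43,35,34,34],
  dp=[
    [0,0,0],
    [0,0,0],
    [0,0,0],
    [0,0,0],
    [0,0,0],
  ],
  twist=[0,0,0,0,0],
)

```text
time: 15.25
tool_pos: [623.1, -54.4, 37.3]
tcp_rot: [-3.142, 0.0, 1.574]
contact_force: [-1.0, 1.0, 2.9]
grip_width: 42.9
finger_force: 30.0
```

>>> arm_command(
  gripper=[34,34,34,34,34],
  dp=[
    [0,0,-0.2],
    [0,0,-0.4],
    [0,0,-0.8],
    [0,0,-1.0],
    [0,-0.2,-1.0],
  ],
  twist=[0,0,0,0,0],
)

```text
time: 15.88
tool_pos: [618.4, -54.4, 123.5]
tcp_rot: [3.141, 0.0, 1.574]
contact_force: [1.0, 0.0, -0.5]
grip_width: 42.9
finger_force: 30.0
```

>>> arm_command(
  gripper=[34,34,34,34,34],
  dp=[
    [0,-0.5,-0.6],
    [0.2,-0.8,-0.3],
    [0.4,-0.8,0],
    [0.6,-0.8,0],
    [0.7,-0.8,0],
  ],
  twist=[0,0,0,0,0],
)

```text
time: 16.5
tool_pos: [524.0, -6.9, 144.8]
tcp_rot: [-3.141, -0.0, 1.574]
contact_force: [0.1, 1.2, -1.7]
grip_width: 43.2
finger_force: 30.0
```

>>> arm_command(
  gripper=[34,34,34,34,34],
  dp=[
    [0.8,-0.8,0],
    [0.8,-0.7,0],
    [0.8,-0.6,0],
    [0.7,-0.3,0],
    [0.5,-0.1,0],
  ],
  twist=[0,0,0,0,0],
)

```text
time: 17.12
tool_pos: [462.3, 83.4, 144.9]
tcp_rot: [3.141, 0.0, 1.575]
contact_force: [0.3, 0.3, -0.6]
grip_width: 43.1
finger_force: 30.0
```

```bash
python3 plan.py 462.3 88.3 37.3
```

```text
t 17.12 p [462.3  83.4 144.9] rot [3.141 0.    1.575] w 43.1 F [ 0.3  0.3 -0.6]
[[0.04, 0.0, 0.86], [0.04, 0.0, 0.86], [0.04, 0.0, 0.86], [0.04, 0.0, 0.86], [0.04, 0.0, 0.86]] [0, 0, 0, 0, 0]
```

>>> arm_command(
  gripper=[34,34,34,34,34],
  dp=[
    [0.15,0,0.6],
    [0,0,1.0],
    [0,0,1.0],
    [0,0,0.8],
    [0,0,0.4],
  ],
  twist=[0,0,0,0,0],
)

```text
time: 17.75
tool_pos: [462.6, 86.4, 48.7]
tcp_rot: [-3.14, 0.0, 1.574]
contact_force: [0.2, 0.9, 0.1]
grip_width: 43.3
finger_force: 30.0
```

>>> arm_command(
  gripper=[34,34,34,34,34],
  dp=[
    [0,0,0.2],
    [0,0,0.1],
    [0,0,0.05],
    [0,0,0],
    [0,0,0],
  ],
  twist=[0,0,0,0,0],
)

```text
time: 18.38
tool_pos: [462.8, 86.3, 41.2]
tcp_rot: [3.141, 0.0, 1.574]
contact_force: [-0.6, 0.0, -1.0]
grip_width: 43.0
finger_force: 30.0
```

>>> arm_command(
  gripper=[34,34,34,34,34],
  dp=[
    [0.07,0,0.06],
    [0,0,0.05],
    [0,0,0.04],
    [0,0,0.02],
    [0,0,0.02],
  ],
  twist=[0,0,0,0,0],
)

```text
time: 19.0
tool_pos: [462.6, 88.1, 37.2]
tcp_rot: [3.141, 0.0, 1.574]
contact_force: [-5.3, -0.3, 17.4]
grip_width: 43.0
finger_force: 30.0
```

Contact again at the expected height; release, rise and go on to the urn.

>>> arm_command(
  gripper=[45,48,54,65,80],
  dp=[
    [0,0,0],
    [0,0,0],
    [0,0,0],
    [0,0,0],
    [0,0,0],
  ],
  twist=[0,0,0,0,0],
)

```text
time: 19.62
tool_pos: [462.6, 88.1, 36.1]
tcp_rot: [-3.141, 0.0, 1.574]
contact_force: [-1.3, 0.9, -0.7]
grip_width: 69.2
finger_force: 0.0
```

>>> arm_command(
  gripper=[88,91.8,91.8,91.8,91.8],
  dp=[
    [0,0,-0.5],
    [0,0,-1.0],
    [0,0,-1.0],
    [0,0,-1.0],
    [0,0,-1.0],
  ],
  twist=[0,0,0,0,0],
)

```text
time: 20.25
tool_pos: [462.6, 88.1, 150.4]
tcp_rot: [3.141, 0.0, 1.574]
contact_force: [0.3, -0.2, -0.2]
grip_width: 91.5
finger_force: 0.0
```

```bash
python3 plan.py 619 20.9 150; python3 - <<'E'
from plant import *
import cv2
a=capture("scene")[:,:,::-1][90:240,220:420]
cv2.imwrite("pics/g3.png",cv2.resize(a,(800,600),interpolation=cv2.INTER_CUBIC))
E
```

```text
t 20.25 p [462.6  88.1 150.4] rot [3.141 0.    1.574] w 91.5 F [ 0.3 -0.2 -0.2]
[[-0.27, 0.62, 0.0], [-0.27, 0.62, 0.0], [-0.27, 0.62, 0.0], [-0.27, 0.62, 0.0], [-0.27, 0.62, 0.0]] [0, 0, 0, 0, 0]
[[-0.27, 0.62, 0.0], [-0.27, 0.62, 0.0], [-0.27, 0.62, 0.0], [-0.27, 0.62, 0.0], [-0.27, 0.62, 0.0]] [0, 0, 0, 0, 0]
```

View pics/g3.png

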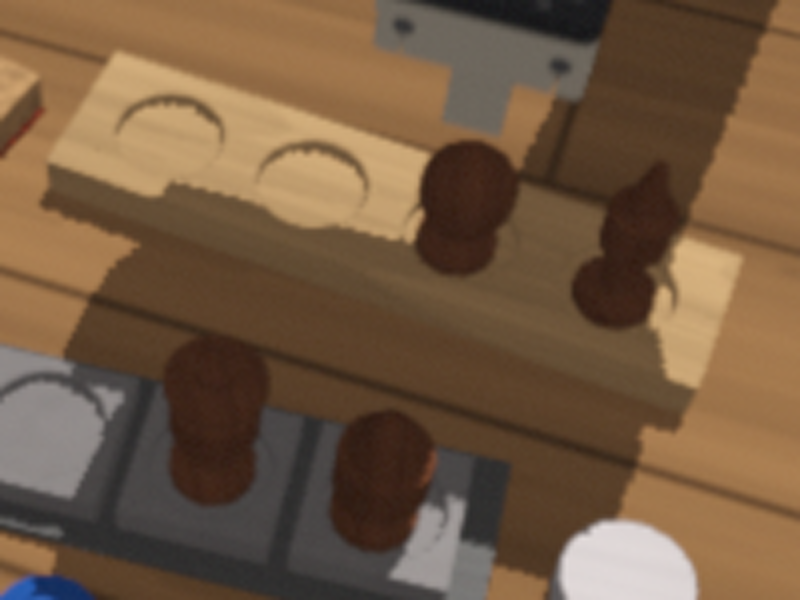

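Ball (foot at ~(457,245)) and spire (foot at ~(613,293)) both stand upright in their wells.

>>> arm_command(
  gripper=[91.8,91.8,91.8,91.8,91.8],
  dp=[
    [-0.2,0.5,0],
    [-0.3,0.8,0],
    [-0.4,0.9,0],
    [-0.4,0.9,0],
    [-0.4,0.9,0],
  ],
  twist=[0,0,0,0,0],
)

```text
time: 20.92
tool_pos: [563.6, 45.1, 147.3]
tcp_rot: [-3.14, 0.0, 1.574]
contact_force: [0.1, 1.7, -0.3]
grip_width: 92.2
finger_force: 0.0
```

>>> arm_command(
  gripper=[91.8,91.8,91.8,91.8,91.8],
  dp=[
    [-0.4,0.8,0],
    [-0.3,0.8,0],
    [-0.2,0.5,0],
    [-0.1,0.2,0],
    [0,0,0],
  ],
  twist=[0,0,0,0,0],
)

```text
time: 21.55
tool_pos: [620.2, 20.8, 147.7]
tcp_rot: [-3.14, -0.0, 1.574]
contact_force: [-1.6, -0.2, 0.6]
grip_width: 91.9
finger_force: 0.0
```

```bash
python3 plan.py 619 20.9 43; python3 - <<'E'
from h import *
C=lambda x,y:(220+(x+.5)/4-.5,90+(y+.5)/4-.5)
for q in[(457,240),(613,287),(213,473)]: print(p2w("scene",*C(*q),23).round(1))
E
```

```text
t 21.55 p [620.2  20.8 147.7] rot [-3.14  -0.     1.574] w 91.9 F [-1.6 -0.2  0.6]
[[0.0, -0.01, 0.84], [0.0, -0.01, 0.84], [0.0, -0.01, 0.84], [0.0, -0.01, 0.84], [0.0, -0.01, 0.84]] [0, 0, 0, 0, 0]
[467.4  87.8]
[468.8 161.3]
[625.3  24.2]
```

>>> arm_command(
  gripper=[91.8,91.8,91.8,85,75],
  dp=[
    [0.04,0,0.6],
    [0,0,1.0],
    [0,0,1.0],
    [0,0,0.8],
    [0,0,0.5],
  ],
  twist=[0,0,0,0,0],
)

```text
time: 22.18
tool_pos: [619.1, 22.5, 49.4]
tcp_rot: [-3.139, -0.0, 1.575]
contact_force: [0.0, 0.2, 0.2]
grip_width: 79.0
finger_force: 0.0
```

>>> arm_command(
  gripper=[66,58,50,46,43],
  dp=[
    [0,0,0.2],
    [0,0,0.1],
    [0,0,0],
    [0,0,0],
    [0,0,0],
  ],
  twist=[0,0,0,0,0],
)

```text
time: 22.8
tool_pos: [620.5, 22.1, 44.1]
tcp_rot: [3.141, 0.0, 1.574]
contact_force: [0.5, 0.7, 0.2]
grip_width: 43.9
finger_force: 0.2
```

>>> arm_command(
  gripper=[40,37,30,28,28],
  dp=[
    [0,0,0],
    [0,0,0],
    [0,0,0],
    [0,0,0],
    [0,0,0],
  ],
  twist=[0,0,0,0,0],
)

```text
time: 23.42
tool_pos: [620.5, 22.1, 44.0]
tcp_rot: [3.141, 0.0, 1.574]
contact_force: [-1.3, -0.1, 4.7]
grip_width: 40.9
finger_force: 30.0
```

The width is 40.9 on a 38 mm vase, so the pads caught the 43 mm lid. I'll open, lower a few mm and look.

>>> arm_command(
  gripper=[44,50,56,56,56],
  dp=[
    [0,0,0],
    [0,0,0],
    [0,0,0],
    [0,0,0.1],
    [0,0,0.06],
  ],
  twist=[0,0,0,0,0],
)

```text
time: 24.05
tool_pos: [620.2, 22.1, 39.3]
tcp_rot: [-3.141, 0.0, 1.574]
contact_force: [0.5, -0.5, -0.4]
grip_width: 55.9
finger_force: 0.0
```

```bash
python3 - <<'E'
from plant import *
import cv2
a=capture("scene")[:,:,::-1][110:260,200:400]
cv2.imwrite("pics/g4.png",cv2.resize(a,(800,600),interpolation=cv2.INTER_CUBIC))
E
```

```text
(no output)
```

View pics/g4.png

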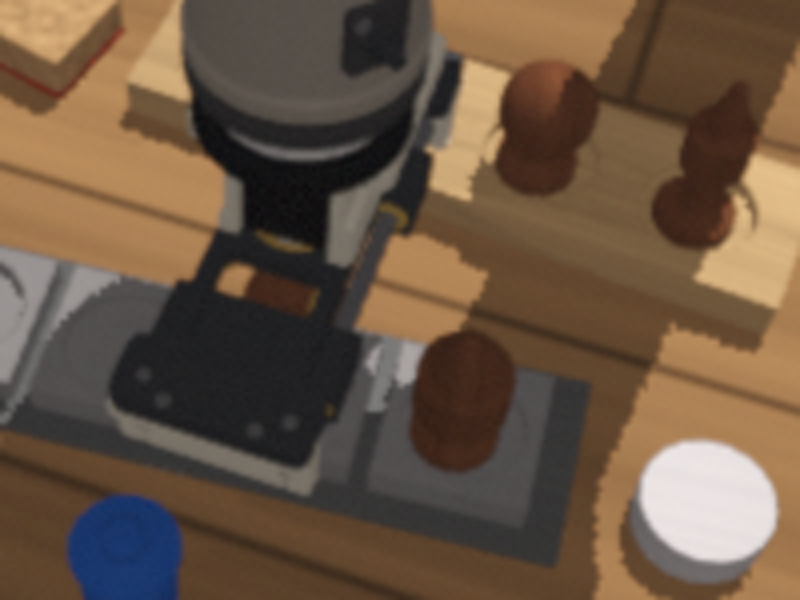

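The urn is visible through the hand at (280,290), still standing. I'll regrip lower.

>>> arm_command(
  gripper=[48,42,38,30,28],
  dp=[
    [0,0,0],
    [0,0,0],
    [0,0,0],
    [0,0,0],
    [0,0,0],
  ],
  twist=[0,0,0,0,0],
)

```text
time: 24.72
tool_pos: [620.4, 22.1, 39.8]
tcp_rot: [3.141, 0.0, 1.574]
contact_force: [-0.7, 0.3, 0.4]
grip_width: 40.3
finger_force: 30.0
```

>>> arm_command(
  gripper=[28,28,28,28,28],
  dp=[
    [0,0,0],
    [0,0,0],
    [0,0,0],
    [0,0,0],
    [0,0,0],
  ],
  twist=[0,0,0,0,0],
)

```text
time: 25.35
tool_pos: [620.4, 22.1, 39.7]
tcp_rot: [3.141, 0.0, 1.574]
contact_force: [-0.1, 1.0, 1.5]
grip_width: 40.7
finger_force: 30.0
```

>>> arm_command(
  gripper=[28,28,28,28,28],
  dp=[
    [0,0,-0.1],
    [0,0,-0.2],
    [0,0,-0.3],
    [0,0,-0.3],
    [0,0,0],
  ],
  twist=[0,0,0,0,0],
)

```text
time: 25.98
tool_pos: [620.9, 22.1, 63.2]
tcp_rot: [3.14, 0.0, 1.574]
contact_force: [0.3, 0.1, -0.2]
grip_width: 41.2
finger_force: 30.0
```

```bash
python3 - <<'E'
from plant import *
import cv2
from h import *
a=capture("scene")[:,:,::-1][140:260,220:380]
cv2.imwrite("pics/g5.png",cv2.resize(a,(800,600),interpolation=cv2.INTER_CUBIC))
t=np.linspace(0,6.28,90);p=get_obs()["tool_pos"];print(p)
b=p[2]-39.7+16
for z in(b,b+7):
    f=(w2p("scene",np.c_[p[0]+19*np.cos(t),p[1]+19*np.sin(t),0*t+z])-[220,140])*5;print(f.min(0),f.max(0))
E
```

```text
[620.61172587  22.0721158   62.71797554]
[207.54315619 254.40224547] [321.00425257 351.53075556]
[207.53876194 243.27868846] [321.96690607 340.90892617]
```

View pics/g5.png

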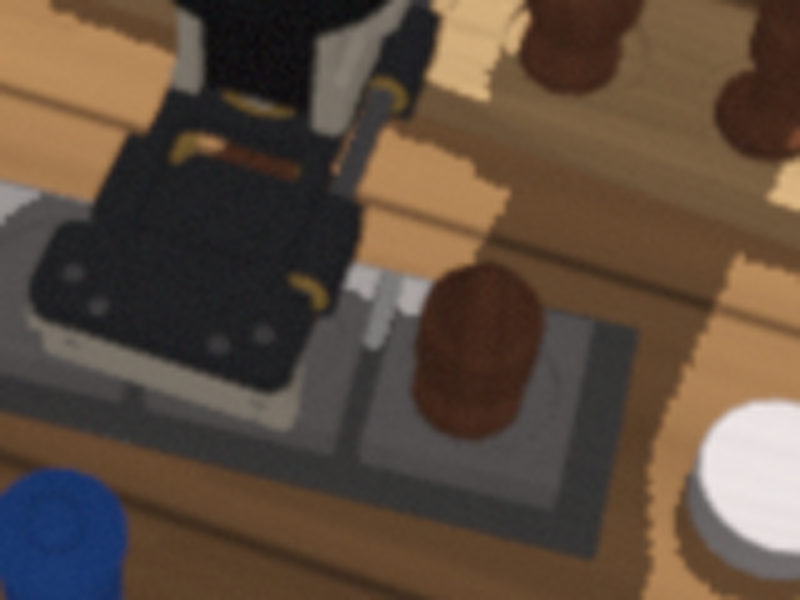

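The hand still shows brown in its slot at (260,155), and it rose with the hand, so the urn is held. I'll lift fully and carry it.

>>> arm_command(
  gripper=[28,28,28,28,28],
  dp=[
    [0,0,-0.4],
    [0,0,-0.7],
    [0,0,-0.9],
    [0,0,-0.9],
    [0,-0.2,-0.6],
  ],
  twist=[0,0,0,0,0],
)

```text
time: 26.65
tool_pos: [615.9, 22.0, 152.0]
tcp_rot: [3.139, 0.0, 1.574]
contact_force: [0.2, -0.3, -1.4]
grip_width: 40.7
finger_force: 30.0
```

>>> arm_command(
  gripper=[28,28,28,28,28],
  dp=[
    [0,-0.4,0],
    [0,-0.6,0],
    [0,-0.7,0],
    [0,-0.7,0],
    [-0.1,-0.7,0],
  ],
  twist=[0,0,0,0,0],
)

```text
time: 27.28
tool_pos: [535.9, 19.5, 148.8]
tcp_rot: [-3.139, -0.0, 1.574]
contact_force: [0.5, -0.2, -0.9]
grip_width: 41.1
finger_force: 30.0
```

>>> arm_command(
  gripper=[28,28,28,28,28],
  dp=[
    [-0.1,-0.8,0],
    [-0.1,-0.8,0],
    [-0.05,-0.7,0],
    [0,-0.5,0],
    [0,-0.3,0],
  ],
  twist=[0,0,0,0,0],
)

```text
time: 27.9
tool_pos: [459.4, 12.9, 149.5]
tcp_rot: [-3.141, -0.0, 1.574]
contact_force: [-0.2, 0.8, -1.1]
grip_width: 40.7
finger_force: 30.0
```

```bash
python3 plan.py 457.5 14 39.7;python3 - <<'E'
from plant import *
import cv2
from h import *
a=capture("scene")[:,:,::-1][60:210,220:420]
cv2.imwrite("pics/g6.png",cv2.resize(a,(800,600),interpolation=cv2.INTER_CUBIC))
t=np.linspace(0,6.28,90);p=get_obs()["tool_pos"];print(p)
b=p[2]-39.7+16
for z in(b,b+7):
    f=(w2p("scene",np.c_[p[0]+19*np.cos(t),p[1]+19*np.sin(t),0*t+z])-[220,60])*4;print(f.min(0),f.max(0))
E
```

```text
t 27.9 p [459.4  12.9 149.5] rot [-3.141 -0.     1.574] w 40.7 F [-0.2  0.8 -1.1]
[[0.01, -0.02, 0.88], [0.01, -0.02, 0.88], [0.01, -0.02, 0.88], [0.01, -0.02, 0.88], [0.01, -0.02, 0.88]] [0, 0, 0, 0, 0]
[458.89161301  12.98296669 149.48249543]
[280.36184095 113.36327926] [369.99689009 177.74935683]
[281.31633788 101.20119273] [371.70814303 165.77161094]
```

View pics/g6.png

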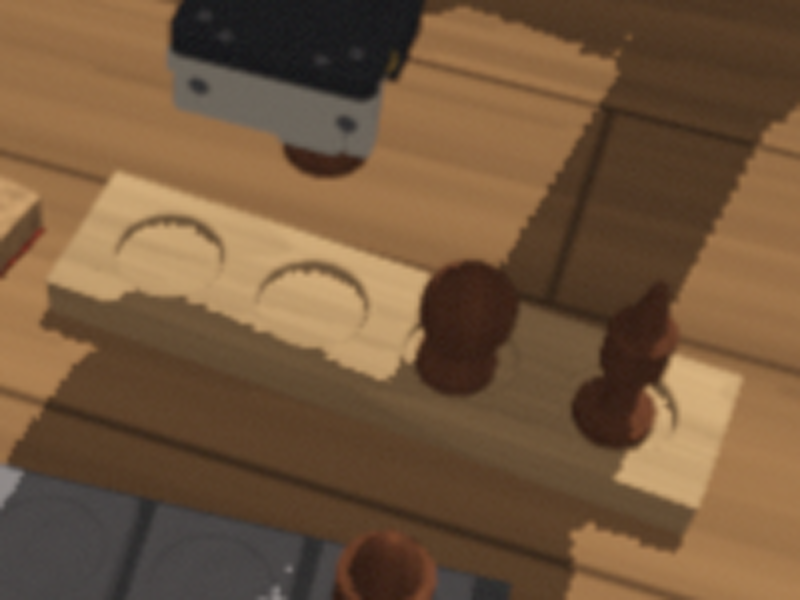

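The urn foot's lower edge at (325,176) matches the predicted (325,178), so it hangs upright and centred. Lowering.

>>> arm_command(
  gripper=[28,28,28,28,28],
  dp=[
    [0.04,-0.04,0.6],
    [0,0,1.0],
    [0,0,1.0],
    [0,0,0.9],
    [0,0,0.4],
  ],
  twist=[0,0,0,0,0],
)

```text
time: 28.58
tool_pos: [459.1, 13.9, 51.1]
tcp_rot: [-3.14, -0.0, 1.574]
contact_force: [-0.5, 0.5, -0.4]
grip_width: 40.7
finger_force: 30.0
```

>>> arm_command(
  gripper=[28,28,28,28,28],
  dp=[
    [0,0,0.2],
    [0,0,0.1],
    [0,0,0.05],
    [0,0,0],
    [0,0,0],
  ],
  twist=[0,0,0,0,0],
)

```text
time: 29.2
tool_pos: [459.6, 13.8, 43.7]
tcp_rot: [3.141, 0.0, 1.574]
contact_force: [-0.8, -0.2, -0.5]
grip_width: 40.7
finger_force: 30.0
```

>>> arm_command(
  gripper=[28,28,28,28,28],
  dp=[
    [0,-0.08,0.06],
    [0,0,0.05],
    [0,0,0.04],
    [0,0,0],
    [0,0,0],
  ],
  twist=[0,0,0,0,0],
)

```text
time: 29.82
tool_pos: [457.4, 13.8, 39.7]
tcp_rot: [-3.142, 0.0, 1.574]
contact_force: [-0.1, 1.1, 0.6]
grip_width: 40.6
finger_force: 30.0
```

>>> arm_command(
  gripper=[28,28,28,28,28],
  dp=[
    [0,0,0.02],
    [0,0,0.02],
    [0,0,0],
    [0,0,0],
    [0,0,0],
  ],
  twist=[0,0,0,0,0],
)

```text
time: 30.45
tool_pos: [457.5, 13.8, 39.5]
tcp_rot: [3.141, 0.0, 1.574]
contact_force: [-2.7, 0.4, 10.4]
grip_width: 40.8
finger_force: 29.9
```

>>> arm_command(
  gripper=[43,46,54,65,80],
  dp=[
    [0,0,0],
    [0,0,0],
    [0,0,0],
    [0,0,0],
    [0,0,0],
  ],
  twist=[0,0,0,0,0],
)

```text
time: 31.08
tool_pos: [457.4, 13.8, 38.6]
tcp_rot: [-3.142, 0.0, 1.574]
contact_force: [0.6, -0.5, 0.6]
grip_width: 69.6
finger_force: 0.0
```

>>> arm_command(
  gripper=[88,91.8,91.8,91.8,91.8],
  dp=[
    [0,0,-0.5],
    [0,0,-1.0],
    [0,0,-1.0],
    [0,0,-1.0],
    [0,0,-0.9],
  ],
  twist=[0,0,0,0,0],
)

```text
time: 31.7
tool_pos: [457.5, 13.8, 150.5]
tcp_rot: [3.14, 0.0, 1.574]
contact_force: [0.7, 0.3, 0.4]
grip_width: 91.9
finger_force: 0.0
```

>>> arm_command(
  gripper=[91.8,91.8,91.8,91.8,91.8],
  dp=[
    [0.2,0.5,0],
    [0.4,0.8,0],
    [0.4,0.9,0],
    [0.4,0.9,0],
    [0.4,0.9,0],
  ],
  twist=[0,0,0,0,0],
)

```text
time: 32.33
tool_pos: [558.1, 59.9, 147.7]
tcp_rot: [-3.141, -0.0, 1.574]
contact_force: [0.3, 0.4, -0.5]
grip_width: 91.7
finger_force: 0.0
```

>>> arm_command(
  gripper=[91.8,91.8,91.8,91.8,91.8],
  dp=[
    [0.5,0.9,0],
    [0.5,0.8,0],
    [0.4,0.5,0],
    [0,0.1,0],
    [0,0,0],
  ],
  twist=[0,0,0,0,0],
)

```text
time: 32.95
tool_pos: [614.3, 94.3, 147.9]
tcp_rot: [-3.14, 0.0, 1.574]
contact_force: [-0.6, 0.4, 0.2]
grip_width: 92.1
finger_force: 0.0
```

```bash
python3 plan.py 614 93 35.5; python3 - <<'E'
from plant import *
import cv2
a=capture("scene")[:,:,::-1][90:240,220:420]
cv2.imwrite("pics/g7.png",cv2.resize(a,(800,600),interpolation=cv2.INTER_CUBIC))
E
```

```text
t 32.95 p [614.3  94.3 147.9] rot [-3.14   0.     1.574] w 92.1 F [-0.6  0.4  0.2]
[[-0.01, -0.0, 0.9], [-0.01, -0.0, 0.9], [-0.01, -0.0, 0.9], [-0.01, -0.0, 0.9], [-0.01, -0.0, 0.9]] [0, 0, 0, 0, 0]
```

View pics/g7.png

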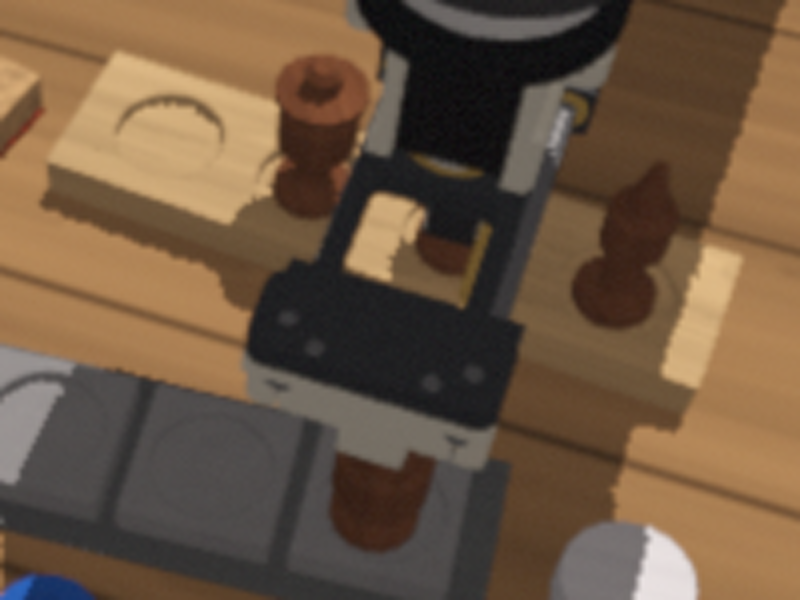

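The urn stands upright at (315,140) in its well; the acorn is under the hand at (380,500). Descend and grip.

>>> arm_command(
  gripper=[91.8,91.8,91.8,85,75],
  dp=[
    [-0.05,0,0.6],
    [0,0,1.0],
    [0,0,1.0],
    [0,0,1.0],
    [0,0,0.5],
  ],
  twist=[0,0,0,0,0],
)

```text
time: 33.62
tool_pos: [613.2, 92.7, 44.1]
tcp_rot: [-3.138, 0.0, 1.574]
contact_force: [-0.0, -0.3, -0.5]
grip_width: 79.3
finger_force: 0.0
```

>>> arm_command(
  gripper=[66,58,50,46,43],
  dp=[
    [0,0,0.3],
    [0,0,0.1],
    [0,0,0],
    [0,0,0],
    [0,0,0],
  ],
  twist=[0,0,0,0,0],
)

```text
time: 34.25
tool_pos: [614.9, 93.1, 36.7]
tcp_rot: [3.141, 0.0, 1.574]
contact_force: [0.2, 0.0, -0.3]
grip_width: 43.6
finger_force: 0.0
```

>>> arm_command(
  gripper=[41,38,32,30,30],
  dp=[
    [0,0,0],
    [0,0,0],
    [0,0,0],
    [0,0,0],
    [0,0,0],
  ],
  twist=[0,0,0,0,0],
)

```text
time: 34.88
tool_pos: [614.6, 93.1, 36.4]
tcp_rot: [3.142, 0.0, 1.574]
contact_force: [-1.7, -0.7, 2.7]
grip_width: 39.2
finger_force: 30.0
```

>>> arm_command(
  gripper=[30,30,30,30,30],
  dp=[
    [0,0,-0.2],
    [0,0,-0.5],
    [0,0,-0.9],
    [0,0,-1.0],
    [0,0,-1.0],
  ],
  twist=[0,0,0,0,0],
)

```text
time: 35.5
tool_pos: [614.8, 93.1, 127.8]
tcp_rot: [3.141, 0.0, 1.574]
contact_force: [-0.2, -0.7, -0.6]
grip_width: 39.3
finger_force: 30.0
```

>>> arm_command(
  gripper=[30,30,30,30,30],
  dp=[
    [-0.3,-0.3,-0.7],
    [-0.6,-0.6,-0.2],
    [-0.7,-0.7,0],
    [-0.7,-0.7,0],
    [-0.7,-0.7,0],
  ],
  twist=[0,0,0,0,0],
)

```text
time: 36.12
tool_pos: [538.6, 16.9, 149.0]
tcp_rot: [-3.141, 0.0, 1.574]
contact_force: [-0.2, -0.7, -0.9]
grip_width: 39.4
finger_force: 30.0
```

>>> arm_command(
  gripper=[30,30,30,30,30],
  dp=[
    [-0.8,-0.8,0],
    [-0.8,-0.8,0],
    [-0.7,-0.8,0],
    [-0.5,-0.6,0],
    [-0.3,-0.4,0],
  ],
  twist=[0,0,0,0,0],
)

```text
time: 36.75
tool_pos: [454.3, -60.6, 149.0]
tcp_rot: [3.141, 0.0, 1.574]
contact_force: [0.3, 0.1, -0.2]
grip_width: 38.9
finger_force: 30.0
```

```bash
python3 plan.py 452.7 -60.8 36.4
```

```text
t 36.75 p [454.3 -60.6 149. ] rot [3.141 0.    1.574] w 38.9 F [ 0.3  0.1 -0.2]
[[-0.0, -0.01, 0.9], [-0.0, -0.01, 0.9], [-0.0, -0.01, 0.9], [-0.0, -0.01, 0.9], [-0.0, -0.01, 0.9]] [0, 0, 0, 0, 0]
```

Down 112.6 mm in all (4.5 units).

>>> arm_command(
  gripper=[30,30,30,30,30],
  dp=[
    [0,-0.05,0.6],
    [0,0,1.0],
    [0,0,1.0],
    [0,0,0.9],
    [0,0,0.5],
  ],
  twist=[0,0,0,0,0],
)

```text
time: 37.38
tool_pos: [453.6, -59.8, 47.8]
tcp_rot: [-3.141, -0.0, 1.574]
contact_force: [0.5, -0.2, -0.3]
grip_width: 39.7
finger_force: 30.0
```

>>> arm_command(
  gripper=[30,30,30,30,30],
  dp=[
    [0,0,0.2],
    [0,0,0.1],
    [0,0,0.05],
    [0,0,0],
    [0,0,0],
  ],
  twist=[0,0,0,0,0],
)

```text
time: 38.0
tool_pos: [454.1, -60.0, 40.2]
tcp_rot: [3.141, 0.0, 1.574]
contact_force: [-0.8, -0.4, -1.4]
grip_width: 39.1
finger_force: 30.0
```

>>> arm_command(
  gripper=[30,30,30,30,30],
  dp=[
    [-0.03,-0.05,0.06],
    [0,0,0.05],
    [0,0,0.03],
    [0,0,0.02],
    [0,0,0.02],
  ],
  twist=[0,0,0,0,0],
)

```text
time: 38.62
tool_pos: [452.6, -60.8, 36.2]
tcp_rot: [3.141, 0.0, 1.574]
contact_force: [-4.0, 1.6, 14.7]
grip_width: 39.2
finger_force: 30.0
```

Seated; release, rise and clear off to the right of the rack.

>>> arm_command(
  gripper=[41,44,52,65,80],
  dp=[
    [0,0,0],
    [0,0,0],
    [0,0,0],
    [0,0,0],
    [0,0,0],
  ],
  twist=[0,0,0,0,0],
)

```text
time: 39.25
tool_pos: [452.6, -60.7, 35.4]
tcp_rot: [-3.141, 0.0, 1.574]
contact_force: [-1.2, -0.5, -0.6]
grip_width: 67.8
finger_force: 0.0
```

>>> arm_command(
  gripper=[88,91.8,91.8,91.8,91.8],
  dp=[
    [0,0,-0.5],
    [0,0,-1.0],
    [0,0,-1.0],
    [0,0,-1.0],
    [0,0,-1.0],
  ],
  twist=[0,0,0,0,0],
)

```text
time: 39.88
tool_pos: [452.6, -60.7, 149.7]
tcp_rot: [3.141, 0.0, 1.574]
contact_force: [0.4, 0.8, 0.2]
grip_width: 91.8
finger_force: 0.0
```

>>> arm_command(
  gripper=[91.8,91.8,91.8,91.8,91.8],
  dp=[
    [-0.6,0,-0.8],
    [-1.0,0,-0.8],
    [-1.0,0,-0.5],
    [-1.0,0,0],
    [-1.0,0,0],
  ],
  twist=[0,0,0,0,0],
)

```text
time: 40.5
tool_pos: [452.9, -176.5, 201.6]
tcp_rot: [3.14, 0.001, 1.574]
contact_force: [0.1, 0.3, 1.1]
grip_width: 91.8
finger_force: 0.0
```

>>> arm_command(
  gripper=[91.8,91.8,91.8,91.8,91.8],
  dp=[
    [-1.0,0,0],
    [-1.0,0,0],
    [-1.0,0,0],
    [-0.6,0,0],
    [0,0,0],
  ],
  twist=[0,0,0,0,0],
)

```text
time: 41.12
tool_pos: [453.2, -266.2, 200.7]
tcp_rot: [3.141, 0.0, 1.573]
contact_force: [-1.5, 0.3, 0.3]
grip_width: 92.0
finger_force: 0.0
```

```bash
python3 - <<'E'
from plant import *
import cv2,numpy as np
a=capture("scene")[:,:,::-1][90:240,220:420];b=capture("top")[:,:,::-1][150:310,120:340]
cv2.imwrite("pics/g8.png",np.hstack([cv2.resize(a,(400,300)),cv2.resize(b,(400,300))]))
E
```

```text
(no output)
```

View pics/g8.png

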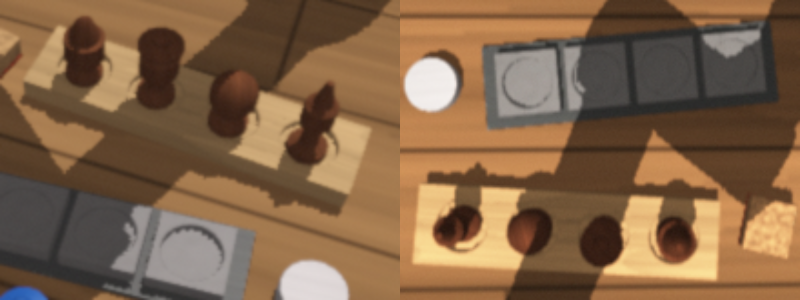

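All four stand upright in the wells: spire, ball, urn and acorn from left to right in the top view (columns 455, 530, 603, 675). The drying row is empty and the arm is clear, so I'm handing in.

```bash
python3 -c "
from plant import *
print(close_job())"
```

```text
the job is handed in; nothing more can be done
None
```

All four finials stand upright and released in the fitting rack in reverse order (spire, ball, urn, acorn from left to right); handed in at about 41 s, verdict not shown. The urn was probably gripped by its lid rather than the vase, but it hung straight and seated at the expected height.

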